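# Fill a measuring cup from the spring-slide marble dispenser

## Task

Stand the steel measuring cup on the table under the spout of the marble dispenser, then pull the dispenser's spring-loaded slide out by its knob until the line on it meets the marks on the rails, so that all six marbles run into the cup. Keep hold of it: finish with the hand still holding the slide at the mark and the filled cup standing under the spout. Leave the other things on the stall where they are.

Things in the scene. Friction and masses are not known exactly. Their poses are not given: they have to be found in the camera images.
- dispenser: Fixed marble dispenser, 400 mm tall: dark base plate, four posts, clear open hopper, slide housing, chute to a spout. Origin: on the table under the hopper's throat. x points from the spout to the back (spout on the -x side), y out along the guide rails (the way the slide is pulled), z up. Base 12 mm thick, x -25 to 95, y -75 to 75 mm; posts at x -12 and 62, y +-47 mm.
- hopper (a point): Centre of the hopper's open top, 395 mm above the table, on the throat's axis. The clear bin is 128 mm (x) by 103 mm (y) from 312 mm up and narrows below to a clear throat 66 x 28 mm that holds the six marbles on the slide.
- spout (a point): Centre of the spout's open lower end, 70 mm above the table, 95 mm from the dispenser's origin along its -x. The opening is 44 x 44 mm; marbles drop straight out of it. The steel spout is 50 x 50 mm outside and reaches up to 160 mm. The table below is bare, open to the front and both sides: the cup (52 mm tall) fits under it with 18 mm to spare.
- slide (a joint): How far the slide is pulled out (m): 0 shut, where its spring keeps it; 0.040 with its line at the rail marks: its port is then under the throat and the marbles fall; 0.062 at the end stop, past the port, the throat partly shut again. The spring pulls back with 4.5 N at 0 and 10 N at the mark; let go, it returns.
- knob_grip (a point): Middle of the slide's upright black knob (24 mm in diameter, 44 mm tall), on its axis, 23 mm above the slide's top and 207 mm above the table. Shut, it is 118 mm from the dispenser's origin along the dispenser's y, and it moves along that y when pulled. Nothing stands above the rails beside it.
- slide_line (a point): Middle of the black line scribed across the slide's top, under the knob's axis, 184 mm above the table.
- rail_mark (a point): Midway between the two black lines on the guide rails, 158 mm from the origin along its y. The slide is at the mark when slide_line has the same dispenser y as this point. Rails 10 mm wide, at dispenser x +-30 mm, tops 186 mm up, ending in a bar at y 209 mm; under the x +30 rail a strut slants down to the base.
- cup: Steel measuring cup with a long black handle: round, 84 mm across the rim, 74 mm across the foot, 52 mm tall, wall 3 mm, about 0.17 kg. Origin: centre of its underside. z up; the handle points along its -x.
- cup_in (a point): Centre of the cup's inner floor, 4 mm above its underside.
- cup_grip (a point): Point on the cup's handle to grip it: 100 mm from the cup's axis along its -x, 41.5 mm above the underside. The handle there is 18 mm wide (along the cup's y) and 14 mm thick; it spans 63 to 143 mm from the axis.
- marble0_center (a point): Centre of one of the six green glass marbles, 20 mm in diameter, 10 g; at the start in the throat of the hopper, on the slide.
- marble1_center (a point): Centre of one of the six green glass marbles, 20 mm in diameter, 10 g; at the start in the throat of the hopper, on the slide.
- marble2_center (a point): Centre of one of the six green glass marbles, 20 mm in diameter, 10 g; at the start in the throat of the hopper, on the slide.
- marble3_center (a point): Centre of one of the six green glass marbles, 20 mm in diameter, 10 g; at the start in the throat of the hopper, on the slide.
- marble4_center (a point): Centre of one of the six green glass marbles, 20 mm in diameter, 10 g; at the start in the throat of the hopper, on the slide.
- marble5_center (a point): Centre of one of the six green glass marbles, 20 mm in diameter, 10 g; at the start in the throat of the hopper, on the slide.
- camera: Bystander: old black and chrome camera, 118 x 60 x 72 mm. Origin: centre of its underside.
- loupe: Bystander: black stand magnifier, 42 mm across, 42 mm tall. Origin: centre of its underside.
- candlestick: Bystander: brass candlestick, foot 90 mm across, 150 mm tall. Origin: centre of its underside.
- coinbox: Bystander: small clear open plastic box, 62 x 95 x 36 mm. Origin: centre of its underside.
- jug: Bystander: brown clay mug, 90 mm across, 110 mm tall. Origin: centre of its underside.
- tin: Bystander: round tin, 68 mm across, 75 mm tall. Origin: centre of its underside.
- calculator: Bystander: grey pocket calculator lying flat, 135 x 78 x 14 mm. Origin: centre of its underside.

How it is judged (in metres and radians):
On the way, in this order (a step that is already met when the one before it is completed fails the run):
1. The cup stands upright on the table under the spout, with the slide still shut (horizontal distance between cup_in and spout below 0.022 m and angle between cup's own z axis and vertical below 0.08 rad and height (world z) of cup_in below 0.008 m and linear speed of cup below 0.02 m/s and value of joint slide below 0.004 m), for 0.2 s.
2. The slide is pulled out by hand to the mark (value of joint slide between 0.035 and 0.045 m and contact force between the fingers and slide above 3 N), for 0.3 s.
At the end, for the whole second after the job is handed in: The fingers hold the slide still within 5 mm of the mark (0.035 to 0.045 m out, finger force on it over 3 N); the cup stands upright on the table, its axis within 22 mm of the spout's; all six marbles lie in it (all of step 2 and velocity of joint slide between -0.01 and 0.01 m/s and horizontal distance between cup_in and spout below 0.022 m and angle between cup's own z axis and vertical below 0.08 rad and height (world z) of cup_in below 0.008 m and linear speed of cup below 0.02 m/s and horizontal distance between each of marble0_center, marble1_center, marble2_center, marble3_center, marble4_center, marble5_center and cup_in below 0.036 m and height (world z) of each of marble0_center, marble1_center, marble2_center, marble3_center, marble4_center, marble5_center below 0.05 m); the arm keeps its last pose, push and grip.
It fails at once if Another thing on the stall is moved by more than 30 mm or tipped over (distance of any of camera, loupe, candlestick, coinbox, jug, tin, calculator from where it was at the start of the episode above 0.03 m or angle between any of camera, loupe, candlestick, coinbox, jug, tin, calculator's own z axis and vertical above 0.5 rad).
It also fails if it takes over 72 s, if anything falls off the work surface, if the arm or the gripper's body presses on something with over 40 N, if the wrist force passes 120 N, or if a joint passes its speed limit or range.

## Robot

A 6-joint arm with a two-finger parallel gripper is mounted at the origin on the work surface. World frame = base frame: x ahead of the robot, y to its left, z up, the work surface at z = 0. Lengths are in mm, angles in rad, forces in N, time in s.
With the tool pointing down it reaches from about 400 to 925 mm from the base axis. Payload 12.5 kg.
Tool frame: the origin (TCP) lies midway between the tips of the shut fingers; the grasp point (between the pads) lies 19 mm behind it (env.pinch_z is the z of the grasp point in the tool frame, in mm); z points along the fingers, y is the line along which they close (so a half turn about z gives the same grasp; the last joint's range is limited). The gripper opens to 95 mm and grips with 3 to 60 N. Pads are 20 mm wide; open, the fingers measure 119 mm over their backs; the gripper's body (75 mm by 180 mm) begins 59 mm behind the grasp point.
Start: joints at [1.023, 0.491, 1.559, -0, 1.092, -0.106], TCP at [267.216, 565.015, 214.661] pointing down, gripper open.
Joint ranges: [-3.1, 3.1], [-0.84, 2.19], [0.05, 2.79], [-1.13, 4.28], [0.06, 2.93], [-2.69, 2.69]. Speed limits (rad/s): [2.22, 2.22, 2.79, 3.14, 3.14, 3.14].

## Interface

Orientations are given as [roll, pitch, yaw] about the fixed x, y, z axes, in that order (R = Rz(yaw) Ry(pitch) Rx(roll)).
In Python, from cell import env, eyes gives the robot as it stands.
- The arm moves only by the shell command python3 -m inch 'ROWS'. ROWS is JSON, a list of rows, each a list of 3 entries, a list of its own where there are three numbers: the shift along the tool's x, y, z in units of 60 mm (1.0 is 60 mm), then the turn about the tool's z in units of 5 degrees (1.0 is 5 degrees), then the closure, from -1 (fully open) to 1 (shut). In form: [[[tx, ty, tz], turn, claw], ...]. A call has exactly 10 rows; each row shifts and turns the commanded pose from where the row before left it, along the tool's axes as they then stand; what a row does not reach is not made up. A row lasts 1/8 s, in which the tool goes at most 62.5 mm and 10.7 degrees, less where a joint would pass 70% of its speed; a pose out of reach is approached as far as the arm can. A call is refused whole if a number of a shift passes 1 or a number of a turn 1, either way. A call with a gripper value outside its range is refused whole. The fingers move at their own pace and stop on an object; the grip force is fixed at half the most. Time passes only in rows, so rows that do not move let the fingers close, or fill a call up. It gives the time, the measured TCP pose, the force, the opening and the grip force at its end, in the units of the state.
- env.state(): the state, without advancing time (a new reading comes with each control period).
- eyes.read_camera(name): name is "scene" or "top" or "wrist"; returns a dict with "pixels" (480x640x3 uint8, red, green, blue), "fx", "fy", "cx", "cy" (pixels), "distortion" ([k1, k2, p1, p2, k3] as OpenCV has them; the pictures are not rectified), "extrinsics" (4x4, takes a point from world to camera coordinates). Camera axes: x right, y down, z forward; pixel columns grow to the right and rows downward; lengths in mm; the calibration is good to about 2 mm. A picture is of the moment at which its call begins. There is no depth.
- env.job_done(): hands the job in; it is judged then, once.
Trained networks look in a picture, given as the dict that the camera call returned (one of the last four; its "shot" number tells which), for a name from the list of things; names that differ only in an ending like _2 or _b are one class to them, and where a whole thing is asked for, a point or a joint stands for the part that bears it (a point fixed in the world has none). Each returns a list of dicts, best first, with "score" (0 to 1); they miss things now and then, are a little off and sometimes report something else, mostly with a low value. They report only what shows in the picture. A call takes as long as a camera call.
- eyes.boxes_of(name, picture): "centre" ([row, column] in pixels, amid what is visible of it).
- eyes.cut_out(name, picture): "mask" (480x640 bool, what is visible of it) and "centre" ([row, column] in pixels, amid what is visible of it).
- eyes.spot_point(name, picture): "centre" ([row, column] in pixels: a listed point, or the origin of a listed thing).
The state is a dict: "t": time; "joints": joint angles; "qvel": joint speeds; "tau": joint torques, N m; "eef_pos": TCP position; "tcp_rot": TCP orientation; "ft_force": force on the tool from outside, world axes, zero at the start; "moment": the same for the moment, N m; "opening": opening from 0.0 (shut) to 1.0 (fully open); "grip_force": force on a finger pad.
Only numpy, scipy, OpenCV 4.12 (cv2) and the standard library are available. Lean on these libraries where they do the work, as an engineer would, in place of code of your own. Each camera call takes 0.05 s, during which the arm holds its last target. There are 200 camera calls.

## Working session

There is one attempt and no reset: what is moved stays moved. The work goes in short steps, Python scripts to look and compute and a shell command to move; the robot and the scene stay as the last step left them, time stands still between calls to the robot, and variables do not carry over. Pictures are saved under pics/ and viewed, at most 10 in all, crops included, and the job is handed in when it is done.

```bash
ls; mkdir -p pics; cat > h.py <<'E'
import numpy as np, cv2
from cell import env, eyes
from scipy.spatial.transform import Rotation as Rn
def K(p): return np.array([[p['fx'],0,p['cx']],[0,p['fy'],p['cy']],[0,0,1.]])
def P(p,rc):
    u=cv2.undistortPoints(np.array([[[rc[1],rc[0]]]],float),K(p),np.array(p['distortion'],float))[0,0]
    return u
def ray(p,rc):
    E=np.array(p['extrinsics'],float);R=E[:3,:3];t=E[:3,3]
    return -R.T@t, R.T@np.array([*P(p,rc),1.])
def tri(obs):
    A=np.zeros((3,3));b=np.zeros(3);L=[]
    for p,rc in obs:
        o,d=ray(p,rc);d=d/np.linalg.norm(d);M=np.eye(3)-np.outer(d,d);A+=M;b+=M@o;L.append((o,M))
    x=np.linalg.solve(A,b);return x,[round(float(np.linalg.norm(M@(x-o))),1) for o,M in L]
def onz(p,rc,z):
    o,d=ray(p,rc);return o+d*(z-o[2])/d[2]
def proj(p,X):
    E=np.array(p['extrinsics'],float);r,_=cv2.Rodrigues(E[:3,:3])
    return cv2.projectPoints(np.array([X],float),r,E[:3,3],K(p),np.array(p['distortion'],float))[0][0,0]
def save(p,n): cv2.imwrite('pics/'+n,p['pixels'][:,:,::-1])
def totool(v):
    s=env.state();return Rn.from_euler('xyz',s['tcp_rot']).as_matrix().T@np.array(v)/60
E
python3 - <<'E'
from h import *
s=env.state();print(s['t'],s['eef_pos'],s['tcp_rot'],env.pinch_z)
P_={n:eyes.read_camera(n) for n in('scene','top','wrist')}
for n,p in P_.items(): save(p,n+'0.png')
for nm in ['hopper','spout','knob_grip','slide_line','rail_mark','cup','cup_in','cup_grip','dispenser','camera','loupe','candlestick','coinbox','jug','tin','calculator']:
    obs=[]
    for n,p in P_.items():
        r=eyes.spot_point(nm,p)
        if r: print(nm,n,np.round(r[0]['centre']),round(r[0]['score'],2)); 
        if r and r[0]['score']>.3: obs.append((p,r[0]['centre']))
    if len(obs)>1:
        x,e=tri(obs);print('   ',np.round(x,1),e)
E
```

```text
pics
0.0 [267.07705936 564.79014666 214.06042806] [-3.14048219e+00 -1.11624916e-04  2.69981420e+00] -18.8
hopper scene [230. 233.] 0.84
hopper top [191. 400.] 0.58
    [ 622.5 -162.6  396. ] [2.1, 2.1]
spout top [238. 392.] 0.63
knob_grip scene [272. 295.] 0.6
knob_grip top [217. 346.] 0.73
    [587.5 -44.4 196.9] [4.3, 4.3]
slide_line scene [275. 296.] 0.61
slide_line top [214. 347.] 0.78
    [596.4 -44.3 195.7] [7.1, 7.1]
rail_mark scene [270. 311.] 0.88
rail_mark top [220. 330.] 0.83
    [581.9  -4.  193.8] [1.0, 1.0]
cup scene [296. 397.] 0.57
cup top [242. 251.] 0.62
    [541.2 236.2   4.7] [2.1, 2.1]
cup_in scene [296. 398.] 0.94
cup_in top [242. 250.] 0.83
    [539.3 239.1   2.6] [2.3, 2.3]
cup_grip scene [271. 423.] 0.69
cup_grip top [259. 219.] 0.91
    [485.7 318.9  46.7] [5.0, 5.0]
dispenser scene [322. 253.] 0.95
dispenser top [212. 376.] 0.81
    [ 626.5 -154.    23.1] [3.4, 3.4]
camera scene [251. 198.] 0.6
camera top [293. 437.] 0.9
    [ 374.9 -337.1    8.2] [2.0, 2.0]
loupe scene [338. 389.] 0.48
loupe top [202. 263.] 0.44
    [663.9 200.   -4.9] [2.7, 2.7]
candlestick scene [367. 372.] 0.81
candlestick top [178. 277.] 0.9
    [742.8 151.9 -12.6] [1.2, 1.2]
coinbox scene [285. 180.] 0.85
coinbox top [255. 450.] 0.86
    [ 490.4 -379.     0.9] [2.2, 2.2]
jug scene [359. 430.] 0.94
jug top [181. 229.] 0.86
    [730.2 301.2   3.2] [0.1, 0.1]
tin scene [231. 450.] 0.68
tin top [318. 185.] 0.67
tin wrist [295. 222.] 0.63
    [306.3 438.    5.1] [2.9, 2.2, 2.8]
calculator scene [227. 393.] 0.89
calculator top [333. 244.] 0.75
calculator wrist [325.  48.] 0.76
    [263.9 257.2  -6.3] [11.2, 3.8, 8.4]
```

View pics/scene0.png

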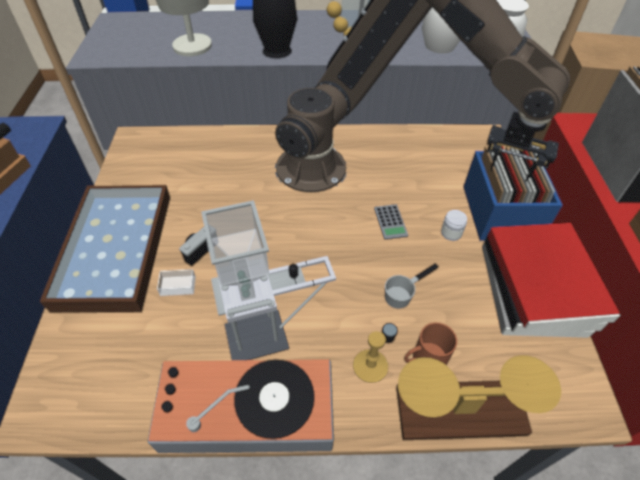

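View pics/top0.png

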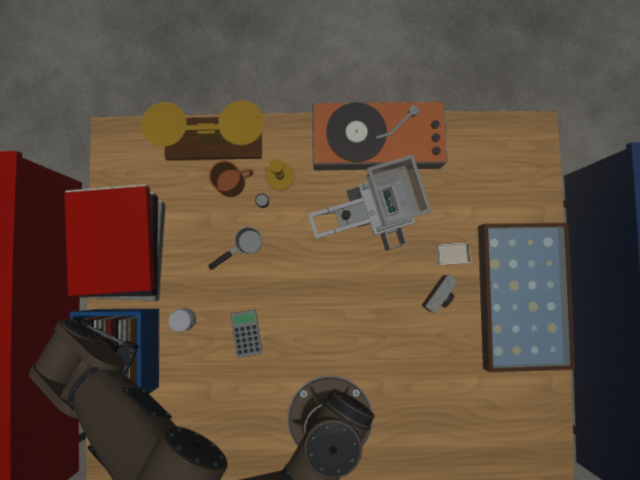

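The scene view shows the cup at (row 296, col 398) with its handle towards (268, 432), and the dispenser at left with its rails and knob at (272, 294). The top view agrees: cup (242, 249), knob (215, 346), spout (238, 392). Next I'll move above the handle.

```bash
python3 -m inch '[[[-0.84,-0.36,0],0,-1],[[-0.84,-0.36,0],0,-1],[[-0.84,-0.36,0],0,-1],[[-0.84,-0.36,0],0,-1],[[-0.84,-0.36,0],0,-1],[[-0.84,-0.36,0],0,-1],[[0,0,0],1,-1],[[0,0,0],1,-1],[[0,0,0],1,-1],[[0,0,0],1,-1]]'
cat > m.py <<'E'
from h import *
import sys
s=env.state();print(s['t'],np.round(s['eef_pos'],1),np.round(s['tcp_rot'],3))
Q={n:eyes.read_camera(n) for n in('scene','top','wrist')}
if len(sys.argv)>2: save(Q['wrist'],sys.argv[1])
for nm in sys.argv[2:]:
    obs=[]
    for n,p in Q.items():
        r=eyes.spot_point(nm,p)
        if r and r[0]['score']>.3: obs.append((p,r[0]['centre'])); print(nm,n,np.round(r[0]['centre']),round(r[0]['score'],2))
    if len(obs)>1: x,e=tri(obs);print('   ',np.round(x,1),e)
E
python3 m.py w1.png cup cup_in cup_grip knob_grip rail_mark slide_line hopper spout dispenser
```

```text
t: 3.8
eef_pos: [485.2, 318.5, 214.7]
tcp_rot: [3.141, 0.0, 2.348]
ft_force: [0.6, -0.3, -0.6]
opening: 1.002
grip_force: 0.0
3.8 [485.2 318.5 214.7] [3.141 0.    2.348]
cup scene [295. 398.] 0.95
cup top [240. 248.] 0.95
cup wrist [300. 301.] 0.79
    [541.8 241.6   9.6] [1.2, 4.1, 3.2]
cup_in scene [297. 397.] 0.8
cup_in top [241. 248.] 0.96
cup_in wrist [299. 300.] 0.56
    [540.9 240.6   3.1] [0.7, 2.5, 2.6]
cup_grip scene [271. 428.] 0.97
cup_grip top [259. 222.] 0.98
cup_grip wrist [212. 318.] 0.91
    [484.9 321.7  45.5] [5.4, 5.7, 2.8]
knob_grip scene [273. 296.] 0.89
knob_grip top [217. 345.] 0.62
    [589.6 -42.8 193.2] [4.6, 4.6]
rail_mark scene [271. 307.] 0.74
rail_mark top [220. 329.] 0.61
    [581.1  -7.7 188.3] [3.1, 3.1]
slide_line scene [276. 295.] 0.96
slide_line top [215. 347.] 0.87
    [595.7 -46.3 192.4] [5.3, 5.3]
hopper scene [227. 233.] 0.7
hopper top [192. 402.] 0.62
    [ 619.5 -162.5  400.5] [3.9, 3.9]
spout top [240. 390.] 0.83
dispenser scene [324. 253.] 0.79
dispenser top [213. 379.] 0.65
    [ 624.  -160.6    7.5] [1.4, 1.4]
```

```bash
python3 - <<'E'
from h import *
p=eyes.read_camera('wrist');save(p,'w1.png')
for n,z in(('cup',0),('cup_in',4),('cup_grip',41.5)):
    r=eyes.spot_point(n,p)
    for q in r[:1]: print(n,np.round(q['centre'],1),np.round(onz(p,q['centre'],z),1))
m=eyes.cut_out('cup',p)[0]['mask'];v,u=np.nonzero(m);print(v.min(),v.max(),u.min(),u.max(),m.sum())
E
```

```text
cup [299. 300.] [539.6 238.3   0. ]
cup_in [301.1 298.6] [539.  237.1   4. ]
cup_grip [211.4 316.9] [481.7 321.2  41.5]
164 362 252 344 9366
```

View pics/w1.png

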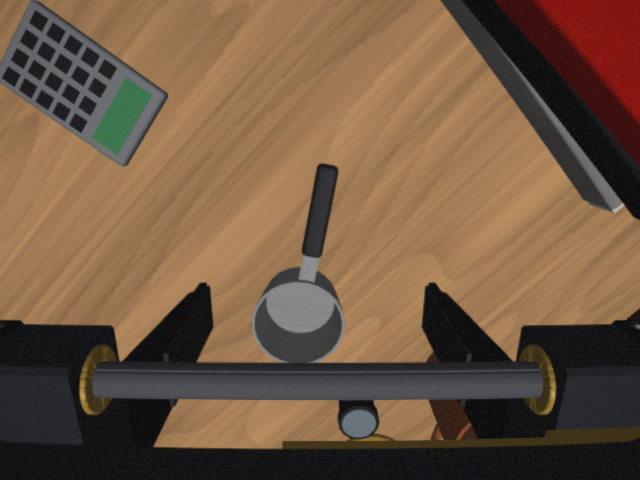

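The wrist view shows the rim centred at (315, 299) and the handle running from (255, 313) to (168, 327), so the handle points along about 2.175 rad. I'll turn, descend and close.

```bash
python3 -m inch '[[[0.06,0,0.5],1,-1],[[0,0,0.5],1,-1],[[0,0,0.6],0,-1],[[0,0,0.6],0,-1],[[0,0,0.6],0,-1],[[0,0,0.38],0,-1],[[0,0,0],0,-1],[[0,0,0],0,1],[[0,0,0],0,1],[[0,0,0],0,1]]'
python3 -m inch '[[[0,0,0],0,1],[[0,0,0],0,1],[[0,0,0],0,1],[[0,0,0],0,1],[[0,0,0],0,1],[[0,0,0],0,1],[[0,0,0],0,1],[[0,0,-0.05],0,1],[[0,0,0],0,1],[[0,0,0],0,1]]'
python3 m.py x cup_in cup_grip
```

```text
t: 6.8
eef_pos: [482.9, 321.3, 24.7]
tcp_rot: [3.14, 0.0, 2.176]
ft_force: [-0.0, -0.3, 0.1]
opening: 0.74
grip_force: 0.0
t: 8.05
eef_pos: [482.6, 321.1, 26.9]
tcp_rot: [3.142, -0.0, 2.176]
ft_force: [-0.2, -0.5, -0.7]
opening: 0.186
grip_force: 30.0
8.05 [482.6 321.1  26.9] [ 3.142 -0.     2.176]Traceback (most recent call last):
  File "m.py", line 5, in <module>
    if len(sys.argv)>2: save(Q['wrist'],sys.argv[1])
                        ~~~~^^^^^^^^^^^^^^^^^^^^^^^^
  File "h.py", line 21, in save
    def save(p,n): cv2.imwrite('pics/'+n,p['pixels'][:,:,::-1])
                   ~~~~~~~~~~~^^^^^^^^^^^^^^^^^^^^^^^^^^^^^^^^^
cv2.error: OpenCV(4.12.0) /io/opencv/modules/imgcodecs/src/loadsave.cpp:1051: error: (-2:Unspecified error) could not find a writer for the specified extension in function 'imwrite_'
```

```bash
cat > fit.py <<'E'
from h import *
from scipy.optimize import least_squares
L={'hopper':(0,0,395),'spout':(-95,0,70),'knob_grip':(0,118,207),'slide_line':(0,118,184),'rail_mark':(0,158,184),'dispenser':(0,0,0)}
obs=[]
for k in range(4):
    for c in('scene','top','wrist'):
        p=eyes.read_camera(c)
        for n,X in L.items():
            r=eyes.spot_point(n,p)
            if r and r[0]['score']>.5: obs.append((c,n,p,r[0]['centre'],X))
def W(q,X):
    c,s=np.cos(q[2]),np.sin(q[2]);return [q[0]+c*X[0]-s*X[1],q[1]+s*X[0]+c*X[1],X[2]]
def f(q): return np.concatenate([proj(p,W(q,X))-[rc[1],rc[0]] for _,_,p,rc,X in obs])
s=least_squares(f,[622,-162,.25],loss='soft_l1',x_scale=[1,1,.01]);q=s.x
print('pose',np.round(q,3),len(obs))
for n,X in L.items():
    for c in('scene','top','wrist'):
        e=[proj(p,W(q,X))-[rc[1],rc[0]] for cc,nn,p,rc,_ in obs if cc==c and nn==n]
        if e: print(n,c,len(e),np.round(np.mean(e,0),1))
for n,X in L.items(): print(n,np.round(W(q,X),1))
E
python3 fit.py; python3 m.py x.png cup_in
```

```text
pose [ 6.24906e+02 -1.59793e+02  2.67000e-01] 42
hopper scene 3 [0.6 1.1]
hopper top 4 [-2.9  0.7]
spout top 4 [ 0.5 -0. ]
knob_grip scene 4 [-1.1 -0.6]
knob_grip top 4 [-1.1 -1.2]
slide_line scene 4 [-3.5  1.6]
slide_line top 4 [-2.3  1. ]
rail_mark scene 4 [-0.5 -0.4]
rail_mark top 4 [-0. -0.]
dispenser scene 3 [-1.3  1.1]
dispenser top 4 [-0.1  1.1]
hopper [ 624.9 -159.8  395. ]
spout [ 533.3 -184.9   70. ]
knob_grip [593.7 -46.  207. ]
slide_line [593.7 -46.  184. ]
rail_mark [583.2  -7.4 184. ]
dispenser [ 624.9 -159.8    0. ]
12.4 [482.7 321.1  26.9] [ 3.141 -0.     2.176]
cup_in scene [295. 397.] 0.57
cup_in top [241. 250.] 0.82
    [542.1 237.6  12.3] [1.5, 1.5]
```

```bash
python3 -m inch '[[[-0.2,-0.2,-0.05],0,1],[[-0.35,-0.36,0],0,1],[[-0.35,-0.36,0],0,1],[[-0.35,-0.36,0],0,1],[[-0.35,-0.36,0],0,1],[[-0.35,-0.36,0],0,1],[[-0.35,-0.36,0],0,1],[[-0.35,-0.36,0],0,1],[[-0.35,-0.36,0],0,1],[[-0.1,-0.08,0],0,1]]'
python3 -m inch '[[[0,0,0],-0.5,1],[[0,0,0],-1,1],[[0,0,0],-1,1],[[0,0,0],-1,1],[[0,0,0],-1,1],[[0,0,0],-1,1],[[0,0,0],-1,1],[[0,0,0],-1,1],[[0,0,0],-1,1],[[0,0,0],-1,1]]'
python3 - <<'E'
from h import *
s=env.state();print(s['t'],s['eef_pos'],s['tcp_rot'])
A=eyes.read_camera('scene');B=eyes.read_camera('top')
a=A['pixels'][200:360,200:480];b=B['pixels'][160:320,230:450]
a=cv2.resize(a,(500,286));b=cv2.resize(b,(286*220//160,286))
cv2.imwrite('pics/c2.png',np.hstack([a,b])[:,:,::-1][:,:800])
for n,z in(('cup_in',4),('cup',0),('cup_grip',41.5)):
    o=[]
    for p in(A,B):
        r=eyes.spot_point(n,p)
        if r:o.append((p,r[0]['centre']));print(n,r[0]['score'],np.round(onz(p,r[0]['centre'],z),1))
    if len(o)>1:print(tri(o))
E
```

```text
t: 13.95
eef_pos: [431.8, 58.6, 30.1]
tcp_rot: [-3.141, -0.0, 2.174]
ft_force: [0.4, 0.0, -1.3]
opening: 0.188
grip_force: 30.0
t: 15.2
eef_pos: [432.5, 60.5, 30.0]
tcp_rot: [3.142, 0.0, 3.008]
ft_force: [0.6, -0.6, -1.8]
opening: 0.186
grip_force: 30.0
15.2 [432.50481336  60.51360182  30.00712133] [3.14150558e+00 2.46179745e-04 3.00843792e+00]
cup_in 0.68 [528.1  47.8   4. ]
cup_in 0.58 [530.1  45.7   4. ]
(array([529.93761268,  46.64766844,   6.89794815]), [1.0, 1.0])
cup 0.72 [535.5  47.3   0. ]
cup 0.82 [534.2  52.5   0. ]
(array([534.23130788,  49.98004308,  -2.20436235]), [2.5, 2.5])
cup_grip 0.81 [420.1  61.8  41.5]
```

View pics/c2.png

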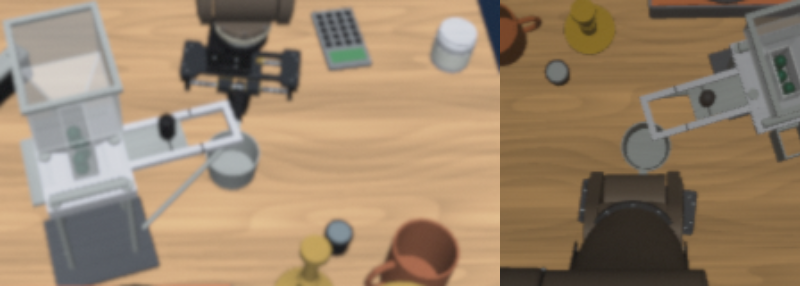

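The cup is held level about 6 mm up, with its centre at (531, 48), and the path to the spout is clear.

```bash
python3 -m inch '[[[0,0,0],-0.9,1],[[0,0,0],-0.8,1],[[0.15,0,0],-0.8,1],[[0.2,-0.2,0],0,1],[[0,-0.5,0],0,1],[[0,-0.5,0],0,1],[[0,-0.5,0],0,1],[[0,-0.5,0],0,1],[[0,-0.5,0],0,1],[[0,-0.3,0],0,1]]'
python3 -m inch '[[[0,-0.3,0],0,1],[[0,-0.3,0],0,1],[[0,-0.3,0],0,1],[[0,-0.2,0],0,1],[[0,-0.115,0],0,1],[[0,0,0],0,1],[[0,0,0],0,1],[[0,0,0],0,1],[[0,0,0],0,1],[[0,0,0],0,1]]'
python3 - <<'E'
from h import *
s=env.state();print(s['t'],s['eef_pos'],s['tcp_rot'],totool([432.9-s['eef_pos'][0],-193.4-s['eef_pos'][1],0]))
A=eyes.read_camera('scene');B=eyes.read_camera('top')
a=A['pixels'][200:360,160:400];b=B['pixels'][160:320,310:480]
a=cv2.resize(a,(430,286));b=cv2.resize(b,(304,286))
cv2.imwrite('pics/c3.png',np.hstack([a,b])[:,:,::-1])
for n,z in(('cup_in',10),('cup',6),('cup_grip',47),('spout',70)):
    o=[]
    for p in(A,B):
        r=eyes.spot_point(n,p)
        if r:o.append((p,r[0]['centre']));print(n,r[0]['score'],np.round(onz(p,r[0]['centre'],z),1))
    if len(o)>1:print(tri(o))
E
```

```text
t: 16.85
eef_pos: [425.9, -121.9, 29.8]
tcp_rot: [3.142, 0.0, -3.063]
ft_force: [0.6, 1.0, -1.5]
opening: 0.186
grip_force: 30.0
t: 18.1
eef_pos: [432.3, -192.7, 29.8]
tcp_rot: [3.141, 0.0, -3.06]
ft_force: [0.5, 0.1, -1.5]
opening: 0.188
grip_force: 30.0
18.1 [ 432.29089953 -192.74145461   29.81404646] [ 3.14149730e+00  1.94037497e-06 -3.05959464e+00] [-9.21858335e-03 -1.17703630e-02 -1.10444019e-06]
cup_in 0.79 [ 530.9 -181.4   10. ]
cup 0.68 [ 533.  -187.2    6. ]
cup_grip 0.46 [603.6  -9.8  47. ]
spout 0.61 [ 531.6 -187.7   70. ]
```

View pics/c3.png

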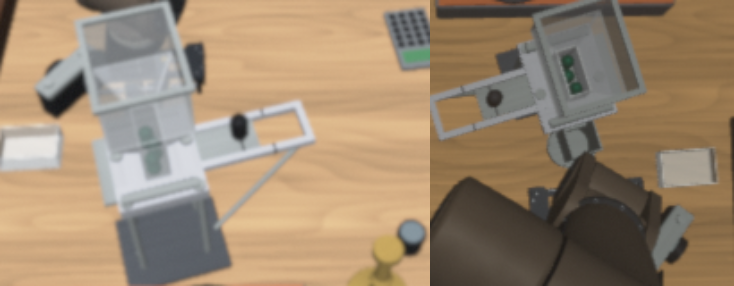

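The top view shows the cup below the spout. The fit puts the cup axis at about (532, -184) and the spout at (532, -186). I'll lower, release and rise.

```bash
python3 -m inch '[[[0,0,0.05],0,1],[[0,0,0.04],0,1],[[0,0,0],0,1],[[0,0,0],0,1],[[0,0,0],0,0.4],[[0,0,0],0,0.4],[[0,0,0],0,0.4],[[0,0,0],0,0.4],[[0,0,-0.2],0,0.4],[[0,0,-0.5],0,0.4]]'
python3 -m inch '[[[0,0,-0.8],0,0.4],[[0,0,-0.8],0,0.4],[[0,0,-0.8],0,0.4],[[0,0,-0.8],0,0.4],[[0,0,-0.6],0,0.4],[[0,0,0],0,0.4],[[0,0.5,0],0,-1],[[0,0.9,0],0,-1],[[0,0.9,0],0,-1],[[0,0.9,0],0,-1]]'
python3 - <<'E'
from h import *
s=env.state();print(s['t'])
for k in range(2):
  for c in('scene','top'):
    p=eyes.read_camera(c)
    for n,z in(('cup_in',4),('cup',0),('cup_grip',41.5),('spout',70)):
        r=eyes.spot_point(n,p)
        if r:print(c,n,round(r[0]['score'],2),np.round(onz(p,r[0]['centre'],z),1))
E
```

```text
t: 19.85
eef_pos: [431.8, -192.6, 66.7]
tcp_rot: [3.14, -0.002, -3.06]
ft_force: [0.1, -0.3, -1.2]
opening: 0.3
grip_force: 0.0
t: 21.1
eef_pos: [415.6, 0.1, 293.8]
tcp_rot: [3.141, -0.001, -3.06]
ft_force: [0.2, 0.1, -0.5]
opening: 0.667
grip_force: 0.0
21.1
scene cup 0.74 [ 373. -330.    0.]
scene cup_grip 0.57 [ 637.5 -156.7   41.5]
top cup_in 0.72 [ 532.2 -185.3    4. ]
top cup 0.71 [ 536.3 -179.8    0. ]
top cup_grip 0.72 [592.8  -8.6  41.5]
top spout 0.55 [ 544.3 -188.6   70. ]
scene spout 0.62 [ 338.5 -231.1   70. ]
top cup_in 0.77 [ 529.7 -186.5    4. ]
top cup 0.78 [ 536.1 -172.6    0. ]
top cup_grip 0.73 [ 445.1 -196.1   41.5]
top spout 0.8 [ 540.8 -185.2   70. ]
```

```bash
python3 -m inch '[[[0,0,0],1,-1],[[0,0,0],1,-1],[[0,0,0],1,-1],[[0,0,0],1,-1],[[0,0,0],1,-1],[[0,0,0],1,-1],[[0,0,0],1,-1],[[0,0,0],1,-1],[[0,0,0],1,-1],[[0,0,0],1,-1]]'
python3 -m inch '[[[0,0,0],1,-1],[[0,0,0],1,-1],[[0,0,0],1,-1],[[0,0,0],1,-1],[[0,0,0],1,-1],[[0,0,0],1,-1],[[-0.2,0.6,0],0,-1],[[-0.2,0.7,0],0,-1],[[-0.2,0.7,0],0,-1],[[-0.23,0.67,0],0,-1]]'
python3 - <<'E'
from h import *
p=eyes.read_camera('wrist');save(p,'w5.png')
s=env.state();print(s['t'],s['eef_pos'],s['tcp_rot'])
for n,z in(('knob_grip',207),('slide_line',184),('rail_mark',184),('slide',184)):
    for r in eyes.spot_point(n,p)[:1]:print(n,r['score'],np.round(r['centre']),np.round(onz(p,r['centre'],z),1))
E
```

```text
t: 23.35
eef_pos: [416.6, -1.4, 294.4]
tcp_rot: [3.141, -0.0, 2.348]
ft_force: [-0.2, 0.2, 1.0]
opening: 0.996
grip_force: 0.0
t: 24.6
eef_pos: [585.6, -9.0, 294.3]
tcp_rot: [-3.142, -0.0, 1.827]
ft_force: [0.0, 1.2, 0.9]
opening: 1.0
grip_force: 0.0
24.65 [589.36284037  -9.57380951 293.48414459] [3.14050051e+00 2.46316287e-04 1.82692575e+00]
knob_grip 0.83 [304. 310.] [590.6 -49.6 207. ]
slide_line 0.91 [289. 315.] [593.8 -47.6 184. ]Traceback (most recent call last):
  File "<stdin>", line 5, in <module>
ValueError: it knows: calculator, camera, candlestick, coinbox, cup, cup_grip, cup_in, dispenser, hopper, jug, knob_grip, loupe, marble0_center, marble1_center, marble2_center, marble3_center, marble4_center, mar
```

View pics/w5.png

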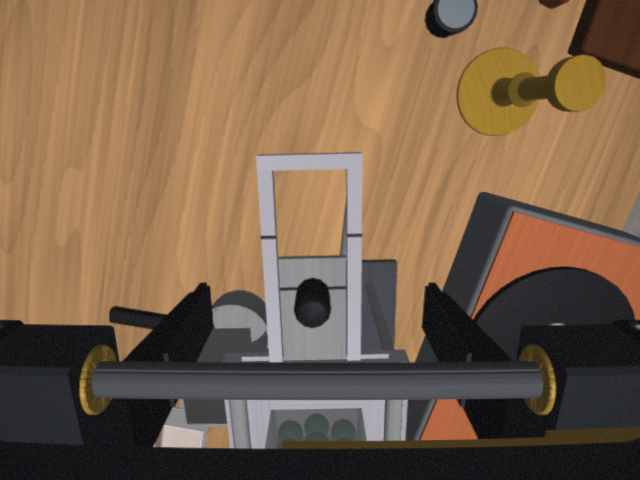

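The wrist view shows the rails at columns 268 and 354 with their marks at row 236. The slide line is at row 288, the knob top is at about (310, 313), and the cup is at left (320, 235), still standing.

```bash
python3 - <<'E'
from h import *
p=eyes.read_camera('wrist')
s=env.state();print(s['t'],s['eef_pos'],s['tcp_rot'])
g=lambda r,c,z:onz(p,(r,c),z)
a,b=g(236.5,268,186),g(235.5,354,186);m=(a+b)/2;l,r=g(289,279,184),g(288,347,184);q=(l+r)/2
c,d=g(171,265,186),g(350,276,186);e,f=g(171,354,186),g(350,354,186)
ang=lambda v:np.degrees(np.arctan2(v[1],v[0]))
print('mark',m,np.linalg.norm(b-a),ang(b-a));print('line',q,np.linalg.norm(m-q),ang(m-q),ang(c-d),ang(e-f))
print('knob top',g(310,313,229))
for n,z in(('knob_grip',207),('slide_line',184),('rail_mark',184)):
    for r in eyes.spot_point(n,p)[:1]:print(n,r['score'],np.round(r['centre']),np.round(onz(p,r['centre'],z),1))
T=np.array([q[0],q[1],s['eef_pos'][2]]);print(totool(T-s['eef_pos']))
E
```

```text
24.85 [583.66370399  -8.95742892 294.09117028] [-3.14077205e+00 -3.91589293e-04  1.82728562e+00]
mark [579.02789926  -8.66557956 186.        ] 59.639234545538315 15.381133814812964
line [590.43810888 -47.30362364 184.        ] 40.337220199439145 106.45240961126173 106.10266229346692 106.16572606934491
knob top [589.66641096 -42.35495636 229.        ]
knob_grip 0.61 [305. 313.] [591.  -49.7 207. ]
[-6.46843047e-01 -5.28674091e-02  3.45451392e-05]
```

```bash
python3 -m inch '[[[-0.2,-0.03,0],-0.2,-1],[[-0.2,0,0],0,-1],[[-0.25,0,0],0,-1],[[0,0,0],0,-1],[[0,0,0],0,-1],[[0,0,0],0,-1],[[0,0,0],0,-1],[[0,0,0],0,-1],[[0,0,0],0,-1],[[0,0,0],0,-1]]'
python3 - <<'E'
from h import *
p=eyes.read_camera('wrist');save(p,'w6.png')
s=env.state();print(s['t'],s['eef_pos'],s['tcp_rot'])
for n,z in(('knob_grip',207),('slide_line',184),('rail_mark',184)):
    for r in eyes.spot_point(n,p)[:1]:print(n,r['score'],np.round(r['centre']),np.round(onz(p,r['centre'],z),1))
E
```

```text
t: 26.25
eef_pos: [592.8, -47.1, 294.4]
tcp_rot: [3.142, -0.0, 1.845]
ft_force: [0.3, -0.2, 0.2]
opening: 1.0
grip_force: 0.0
26.3 [592.80904706 -47.10366588 294.41672456] [ 3.14151334e+00 -6.03610622e-05  1.84459077e+00]
knob_grip 0.81 [247. 317.] [592.4 -47.4 207. ]
slide_line 0.64 [242. 318.] [594.  -50.7 184. ]
```

View pics/w6.png

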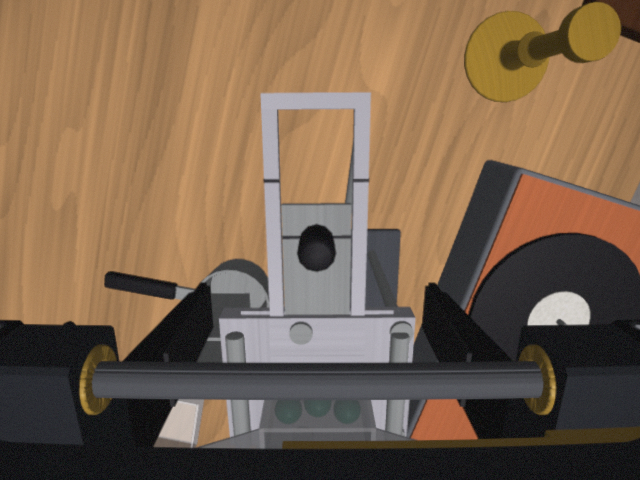

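The knob is at (248, 317) and the marks are level at row 180, so the tool is centred and square. I'll descend and grip.

```bash
python3 -m inch '[[[0,0,0.4],0,-1],[[0,0,0.5],0,-1],[[0,0,0.5],0,-1],[[0,0,0.22],0,-1],[[0,0,0],0,-1],[[0,0,0],0,1],[[0,0,0],0,1],[[0,0,0],0,1],[[0,0,0],0,1],[[0,0,0],0,1]]'
python3 -m inch '[[[0,0,0],0,1],[[0,0,0],0,1],[[0,0,0],0,1],[[0,0,0],0,1],[[0,0,0],0,1],[[0,0,0],0,1],[[0,0,0],0,1],[[0,0,0],0,1],[[0,0,0],0,1],[[0,0,0],0,1]]'
python3 - <<'E'
from h import *
p=eyes.read_camera('top')
for n,z in(('cup_in',4),('cup',0),('spout',70)):
    for r in eyes.spot_point(n,p)[:1]:print(n,r['score'],np.round(onz(p,r['centre'],z),1))
p=eyes.read_camera('wrist')
g=lambda r,c,z:onz(p,(r,c),z)
for n,z in(('knob_grip',207),('slide_line',184),('rail_mark',184)):
    for r in eyes.spot_point(n,p)[:1]:print(n,r['score'],np.round(r['centre']),np.round(onz(p,r['centre'],z),1))
E
```

```text
t: 27.7
eef_pos: [592.8, -47.1, 197.3]
tcp_rot: [3.141, 0.0, 1.845]
ft_force: [1.0, -0.2, -0.1]
opening: 0.533
grip_force: 0.0
t: 28.95
eef_pos: [592.2, -47.2, 197.2]
tcp_rot: [-3.14, -0.0, 1.845]
ft_force: [-6.0, -1.8, 1.2]
opening: 0.248
grip_force: 30.0
cup_in 0.84 [ 527.9 -184.     4. ]
cup 0.6 [ 532.7 -175.     0. ]
spout 0.79 [ 534.8 -189.5   70. ]
knob_grip 0.92 [316. 317.] [591.6 -47.3 207. ]
slide_line 0.81 [294. 319.] [592.8 -47.1 184. ]
```

Knob gripped and cup in place. I'll pull 40 mm.

```bash
python3 -m inch '[[[0.1,0,0],0,1],[[0.12,0,0],0,1],[[0.12,0,0],0,1],[[0.12,0,0],0,1],[[0.12,0,0],0,1],[[0.09,0,0],0,1],[[0,0,0],0,1],[[0,0,0],0,1],[[0,0,0],0,1],[[0,0,0],0,1]]'
python3 -m inch '[[[0,0,0],0,1],[[0,0,0],0,1],[[0,0,0],0,1],[[0,0,0],0,1],[[0,0,0],0,1],[[0,0,0],0,1],[[0,0,0],0,1],[[0,0,0],0,1],[[0,0,0],0,1],[[0,0,0],0,1]]'
python3 - <<'E'
from h import *
p=eyes.read_camera('wrist');t=eyes.read_camera('top');sc=eyes.read_camera('scene')
w=p['pixels'][150:450,200:480] # 280x300
b=cv2.resize(t['pixels'][170:260,330:430],(333,300))
c=cv2.resize(p['pixels'][240:420,190:300],(183,300))
cv2.imwrite('pics/c7.png',np.hstack([w,b,c])[:,:,::-1])
for q in(p,t):
  for n,z in(('cup_in',4),('knob_grip',207),('slide_line',184),('rail_mark',184)):
    for r in eyes.spot_point(n,q)[:1]:print(n,r['score'],np.round(r['centre']),np.round(onz(q,r['centre'],z),1))
for i in range(6):
  for q,nm in((p,'w'),(t,'t'),(sc,'s')):
    for r in eyes.spot_point(f'marble{i}_center',q)[:6] if i==0 else []:print(nm,i,round(r['score'],2),np.round(r['centre']),np.round(onz(q,r['centre'],14),0))
E
```

```text
t: 30.6
eef_pos: [581.5, -9.9, 197.1]
tcp_rot: [-3.14, 0.002, 1.845]
ft_force: [-5.2, -11.6, 0.7]
opening: 0.249
grip_force: 30.0
t: 31.85
eef_pos: [581.5, -9.9, 197.1]
tcp_rot: [-3.14, 0.002, 1.845]
ft_force: [-5.3, -11.6, 1.9]
opening: 0.247
grip_force: 30.0
cup_in 0.62 [ 93. 553.] [744.1 141.2   4. ]
knob_grip 0.78 [315. 316.] [580.2  -9.4 207. ]
slide_line 0.66 [294. 321.] [582.9  -9.6 184. ]
rail_mark 0.81 [297. 316.] [580.9 -11.7 184. ]
cup_in 0.74 [243. 386.] [ 530.7 -183.1    4. ]
knob_grip 0.54 [274. 392.] [ 434.  -167.5  207. ]
t 0 0.73 [239. 380.] [ 542. -164.   14.]
```

View pics/c7.png

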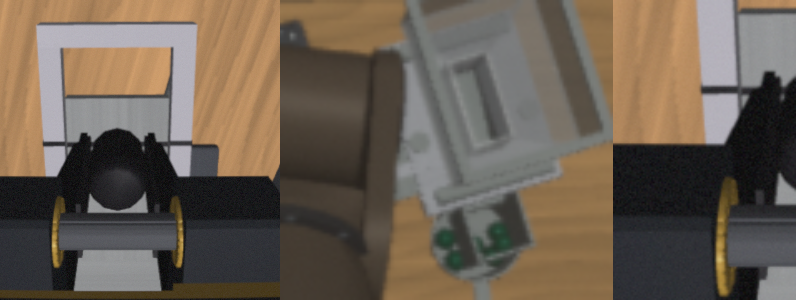

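The slide line and rail marks coincide at row 143 of the left panel. The throat is empty and green marbles lie in the cup. I'll take one closer look to confirm the count before handing in.

```bash
python3 - <<'E'
from h import *
t=eyes.read_camera('top');s=eyes.read_camera('scene')
b=cv2.resize(t['pixels'][222:262,365:405],(400,400),interpolation=cv2.INTER_CUBIC)
a=cv2.resize(s['pixels'][210:330,195:295],(333,400),interpolation=cv2.INTER_CUBIC)
cv2.imwrite('pics/c8.png',np.hstack([b,a])[:,:,::-1]);st=env.state();print(st['t'],st['eef_pos'],st['grip_force'])
E
```

```text
32.65 [581.53841274  -9.90613599 197.13567216] 30.000141263008118
```

View pics/c8.png

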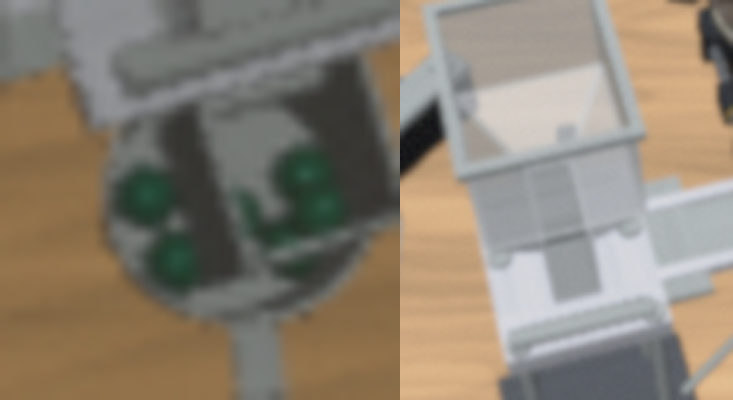

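The close-up shows two marbles at left, two at right and two partly hidden by the spout's wall, so six in the cup. The throat and chute are clear.

```bash
python3 -c "
from cell import env
print(env.job_done())"
```

```text
the job is handed in; nothing more can be done
None
```

I handed the job in at about 33 s. The hand was still holding the slide at the mark, and the cup stood under the spout with what I count as six marbles in it, two of them partly hidden in the last picture; the judge's result was not shown.

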